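# Snap the cover onto the pattern plate holder

### The job

Lay the round pattern plate flat in the round seat of the holder on the bench and let go of it. Then set the loose cover (its rib is the grip) in line over the plate and press it down until it snaps under both spring clips and lies flat on the plate. Finish while still holding it down: the fingers stay on the cover and go on pressing it firmly onto the plate; leave the press mould and the brush undisturbed.

Things in the scene. Friction and masses are not known exactly. Their poses are not given: they have to be found in the camera images.
- holder: dark steel base plate fixed to the bench, 136 x 96 x 12 mm (x, y, z), yaw within 0.45 rad of zero; origin at the centre of its underside, z up. On it: the round seat at its centre, a spring clip at +x and one at -x, and four steel guide posts, 8 mm thick, at x +-26, y +-36 mm, their pointed tops 44 mm above the bench.
- seat (a point): centre of the seat's floor, 12 mm above the bench; axes as the holder's. Around it a rim 60 mm across inside and 5 mm high, broken at +y and -y by gaps 38 mm wide (in x) for the fingers, which should hold the plate along the holder's y so that they pass through the gaps and between the posts.
- clip_near (a joint): grey plastic spring clip at the holder's -x end (nearer the robot), 28 mm wide, 45 mm high, hinged at its foot; 0 rad at rest, grows outward, springs back. A slanted lead-in runs inward and down to the catch; the cover's end spreads it by about 0.13 rad, then it springs back over the cover's top.
- clip_far (a joint): the same spring clip at the holder's +x end, mirrored; 0 rad at rest, grows outward, springs back.
- near_catch (a point): tip of the near clip's catch: 35 mm from the holder's centre, underside 30 mm above the bench. The lead-in starts 43 mm from the centre, 43 mm above the bench.
- far_catch (a point): tip of the far clip's catch, mirrored: 35 mm from the holder's centre, underside 30 mm above the bench.
- plate: loose round off-white pattern plate, carved on top, 56 mm across, 11 mm thick, about 30 g; origin at the centre of its underside, z up. It lies flat on the bench, left or right of the holder. Seated, its underside is 12 mm and its top 23 mm above the bench.
- cover: loose grey plastic cover, 76 x 60 x 5 mm (x, y, z), about 70 g, lying on the bench at the other side of the holder; origin at the centre of its underside, z up. It goes on with its x along the holder's x, either way round, 2 mm clear of the posts at each side; its x ends push the clips apart. Snapped home, it lies on the plate, underside 23 mm above the bench.
- rib (a point): middle of the top of the cover's upright rib, 31 mm above the underside. The rib runs along the cover's x, 50 mm long, 12 mm wide, 26 mm high; grip it across y. Pressing meets the clips with the underside about 35 mm above the bench, rises to about 20 N, drops near 29 mm, and the clips spring back over the cover near 25 mm, just before it meets the plate.
- mould: hand press mould standing on the bench beyond the holder, 69 mm thick, 169 mm high, green knob on top; bystander, origin at the centre of its underside
- brush: pastry brush lying on the bench beyond and to the left, 197 x 40 x 13 mm; bystander, origin at the centre of its underside

How it is judged (in metres and radians):
On the way, in this order (a step that is already met when the one before it is completed fails the run):
1. the plate lies flat in the seat, let go (horizontal distance between plate and holder below 0.005 m and z of plate in the frame of holder below 0.0145 m and angle between plate's own z axis and vertical below 0.06 rad and contact force between the fingers and plate below 0.2 N), for 0.2 s.
2. the cover has snapped down under both clips (horizontal distance between cover and holder below 0.006 m and z of cover in the frame of holder below 0.0245 m and angle between cover's own z axis and vertical below 0.06 rad and value of joint each of clip_near, clip_far below 0.05 rad), for 0.1 s.
At the end, for the whole second after the job is handed in: Plate flat in the seat (within 5 mm of its centre), cover flat on it under both clips (centred within 6 mm, in line within 0.12 rad, underside below 24.5 mm), clips back within 0.05 rad of rest, and the fingers still pressing the cover on the plate with more than 4 N through the last second (all of step 2 and horizontal distance between plate and holder below 0.005 m and z of plate in the frame of holder below 0.0145 m and angle between plate's own z axis and vertical below 0.06 rad and z of cover in the frame of holder above 0.02 m and angle between the x axis of cover and the x axis of holder, either way round below 0.12 rad and contact force between the fingers and cover above 1 N and contact force between cover and plate above 4 N); the arm keeps its last pose, push and grip.
It fails at once if the press mould is shifted by more than 30 mm or tipped (distance of mould from where it was at the start of the episode above 0.03 m or angle between mould's own z axis and vertical above 0.3 rad).
It fails at once if the brush is shifted by more than 30 mm (distance of brush from where it was at the start of the episode above 0.03 m).
It also fails if it takes over 61 s, if anything falls off the work surface, if the arm or the gripper's body presses on something with over 40 N, if the wrist force passes 120 N, or if a joint passes its speed limit or range.

### The arm

A 6-joint arm with a two-finger parallel gripper is mounted at the origin on a cart in front of the work surface, level with it; the furniture and walls round the work are solid. World frame = base frame: x ahead of the robot, y to its left, z up, the work surface at z = 0. Lengths are in mm, angles in degrees, forces in N, time in s.
With the tool pointing down it reaches from about 300 to 850 mm from the base axis. Payload 4.2 kg.
Tool frame: the origin (TCP) lies at the very end of the fingers, on their centre line; the grasp point (between the pads) lies 19 mm behind it (env.grip_depth is the distance from the TCP to the grasp point, in mm); z points along the fingers, y is the line along which they close (so a half turn about z gives the same grasp; the last joint's range is limited). The gripper opens to 91 mm and grips with 3 to 60 N. Pads are 32 mm wide; open, the fingers measure 118 mm over their backs; the gripper's body (76 mm by 178 mm) begins 60 mm behind the grasp point.
Start: joints at [-72.307, 18.312, 89.639, -0, 72.044, -1.146], TCP at [185.675, -544.213, 213.976] pointing down, gripper open.
Joint ranges: [-177.97, 177.97], [-48.28, 115.42], [12.27, 149.76], [-77.06, 257.06], [2.81, 150.46], [-146.56, 146.56]. Speed limits (degrees/s): [147.25, 147.25, 180, 180, 180, 180].

### API

Orientations are given as [roll, pitch, yaw] about the fixed x, y, z axes, in that order (R = Rz(yaw) Ry(pitch) Rx(roll)).
In Python, from workcell import env, cams gives the robot as it stands.
- The arm moves only by the tool apply_moves, never from a script. Its argument "deltas" is a list of rows, each a list of 5 numbers: the shift along the tool's x, y, z in m, then the turn about the tool's z in rad, then the opening, from -1 (shut) to 1 (fully open), so that 0 is half open. In form: [[tx, ty, tz, roll, gripper], ...]. A call has 1 to 5 rows; each row is the pose to reach, as a shift and turn from the pose commanded when the call began, along the tool's axes at that moment; what a row does not reach only later rows make up. A row lasts 1/10 s, in which the tool goes at most 50 mm and 8.59 degrees, less where a joint would pass 70% of its speed; a pose out of reach is approached as far as the arm can. A call with a gripper value outside its range is refused whole. The fingers move at their own pace and stop on an object; "grip_force" is the grip in N (left out, the last holds). Time passes only in rows, so rows that repeat a pose let the fingers close. It gives the time, the measured TCP pose, the force, the opening and the grip force at its end, in the units of the state.
- env.state(): the state, without advancing time (a new reading comes with each control period).
- cams.grab_frame(name): name is "side" or "top"; returns the picture (420x560x3 uint8, blue, green, red); there is no depth.
- cams.get_calibration(name): a dict with "mtx" (3x3 intrinsics, pixels), "eye" and "attitude" of the camera in the world. Camera axes: x right, y down, z forward; pixel columns grow to the right and rows downward; lengths in mm; the calibration is good to about 2 mm. A picture is of the moment at which its call begins. get_calibration takes no time and is no camera call.
- env.job_done(): hands the job in; it is judged then, once.
The state is a dict: "time_s": time; "qpos": joint angles; "qvel": joint speeds; "effort": joint torques, N m; "ee_pos": TCP position; "ee_rot": TCP orientation; "force": force on the tool from outside, world axes, zero at the start; "torque": the same for the moment, N m; "gripper_width": finger opening in mm; "gripper_force": force on a finger pad.
Only numpy, scipy, OpenCV 4.12 (cv2) and the standard library are available. Lean on these libraries where they do the work, as an engineer would, in place of code of your own. Each camera call takes 0.05 s, during which the arm holds its last target. There are 200 camera calls.

## Working session

There is one attempt and no reset: what is moved stays moved. The work goes in short steps, Python scripts to look and compute and a tool call to move; the robot and the scene stay as the last step left them, time stands still between calls to the robot, and variables do not carry over. Pictures are saved under pics/ and viewed, at most 10 in all, crops included, and the job is handed in when it is done.

Besides the shell and the picture viewer there is one more tool, called after "Call:" as a command line: name --pt "numbers of a row" for each row, then --argument value for the rest. apply_moves: Moves the arm, as the interface text tells. Its arguments: {"type":"object","properties":{"deltas":{"type":"array"},"grip_force":{"type":"number"}},"required":["deltas"]}

```bash
mkdir -p pics
python3 - <<'E'
from workcell import env,cams
import cv2
for n in("top","side"):
    cv2.imwrite(f"pics/{n}0.png",cams.grab_frame(n)); c=cams.get_calibration(n); print(n,c)
print(env.state())
E
```

```text
top {'mtx': array([[534.60894643,   0.        , 282.7897975 ],
       [  0.        , 534.60894643, 211.61997437],
       [  0.        ,   0.        ,   1.        ]]), 'eye': array([ 346.15469296,  -20.58206413, 1155.1542477 ]), 'attitude': array([-167.46380203,   -0.36595851,  -85.82412867])}
side {'mtx': array([[393.87392251,   0.        , 286.8745364 ],
       [  0.        , 393.87392251, 207.00938782],
       [  0.        ,   0.        ,   1.        ]]), 'eye': array([329.13815416, 861.54185701, 521.42141132]), 'attitude': array([-116.38452195,   -1.35787275, -164.54243096])}
{'time_s': 0.1, 'qpos': array([-7.23092245e+01,  1.83478055e+01,  8.96977805e+01, -5.25009768e-04,
        7.20441823e+01, -1.14685535e+00]), 'qvel': array([ 0.15031566, -0.04079585, -0.10896697,  0.0730877 , -0.02502852,
        0.08382345]), 'effort': array([-4.63001652e-04, -4.13333380e+01, -2.32509470e+01,  7.26951356e-02,
        4.21070913e-02, -3.59753017e-05]), 'ee_pos': array([ 185.51560599, -543.78619725,  213.21716788]), 'ee_rot': array([-1.79910240e+02, -1.29763310e-03,  1.88377921e+01]), 'force': array([-0.78227527,  0.25774171, -0.96688438]), 'torque': array([-0.01966393,  0.03333023, -0.01550137]), 'gripper_force': 0.0, 'gripper_width': 91.26969674779556}
```

View pics/top0.png

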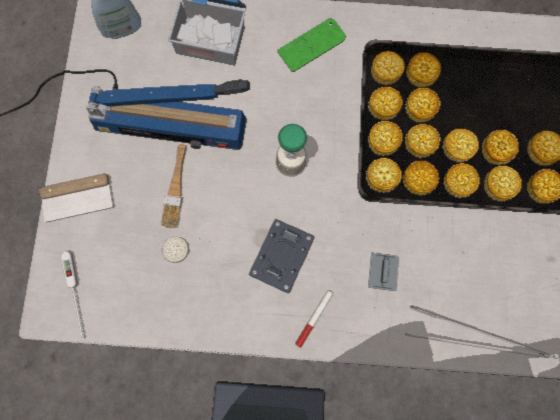

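View pics/side0.png

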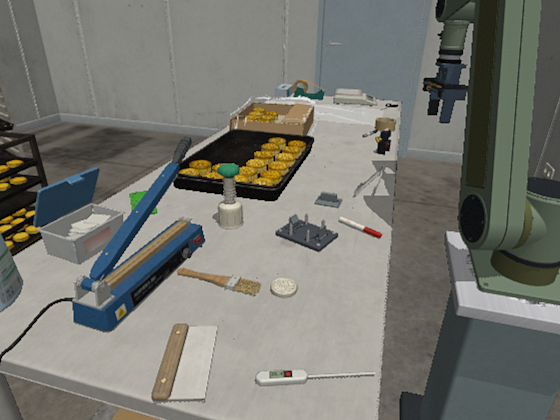

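Top view: plate at about (175,249), holder at (281,256), cover at (383,271), with the brush just above the plate. I'll enlarge this strip.

```bash
cat > h.py <<'E'
import numpy as np,cv2
from scipy.spatial.transform import Rotation as R
from workcell import env,cams
def ray(n,u,v,z):
    c=cams.get_calibration(n); r=R.from_euler('xyz',c['attitude'],degrees=True).as_matrix()
    d=r@np.linalg.inv(c['mtx'])@[u,v,1]; return (c['eye']+d*(z-c['eye'][2])/d[2])[:2]
def proj(n,p):
    c=cams.get_calibration(n); r=R.from_euler('xyz',c['attitude'],degrees=True).as_matrix()
    q=c['mtx']@r.T@(np.array(p,float)-c['eye']); return q[:2]/q[2]
def crop(n,x,y,w,h,s,f):
    im=cams.grab_frame(n); cv2.imwrite(f,cv2.resize(im[y:y+h,x:x+w],None,fx=s,fy=s,interpolation=cv2.INTER_CUBIC)); return im
E
python3 - <<'E'
from h import *
im=cv2.imread('pics/top0.png')
a=cv2.resize(im[210:300,240:325],None,fx=6,fy=6,interpolation=cv2.INTER_CUBIC)
b=cv2.resize(im[225:270,150:195],None,fx=6,fy=6,interpolation=cv2.INTER_CUBIC)
c=cv2.resize(im[245:290,360:405],None,fx=6,fy=6,interpolation=cv2.INTER_CUBIC)
o=np.hstack([a,np.vstack([b,c])]); cv2.imwrite('pics/c0.png',o); print(o.shape)
for p in [(175,249,11),(281,256,12),(383,271,5)]: print(ray('top',*p))
E
```

```text
(540, 780, 3)
[500.8299578  216.41458701]
[502.39484931 -12.6358638 ]
[ 487.13480949 -234.03007618]
```

View pics/c0.png

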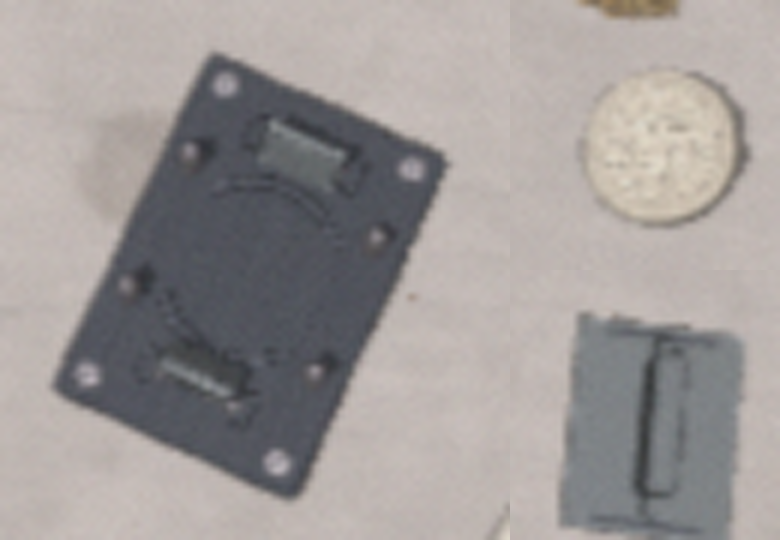

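The crop shows the holder's corners at (212,52), (447,155), (298,500), (52,388), and its bolts at (226,84), (412,167), (277,462), (89,374). Post tips are at (190,150), (377,237), (316,370), (132,284). The plate centre is at (662,147). The cover's corners are at (580,312), (745,335), (728,538), (560,527), and its rib top runs from (672,348) to (664,496).

Run:
```python
from h import *
def px(x,y,ox,oy,cx,cy): return ox+(x-cx+.5)/6-.5, oy+(y-cy+.5)/6-.5
H=lambda p,z:[ray('top',*px(*p,240,210,0,0),z) for p in p and [p]][0]
yaw=lambda d:np.degrees(np.arctan2(d[1],d[0]))
for nm,P,z in [('corners',[(212,52),(447,155),(298,500),(52,388)],12),('bolts',[(226,84),(412,167),(277,462),(89,374)],12),('posts',[(190,150),(377,237),(316,370),(132,284)],44)]:
    w=np.array([H(p,z) for p in P]); d=(w[0]+w[1]-w[2]-w[3])/2; e=(w[0]+w[3]-w[1]-w[2])/2
    print(nm,w.mean(0),yaw(d),yaw(e)-90,np.linalg.norm(d),np.linalg.norm(e))
print('plate',ray('top',*px(662,147,150,225,510,0),11))
C=lambda p,z:ray('top',*px(*p,360,245,510,270),z)
w=np.array([C(p,5) for p in [(580,312),(745,335),(728,538),(560,527)]])
d=(w[0]+w[1]-w[2]-w[3])/2;e=(w[0]+w[3]-w[1]-w[2])/2
print('cover',w.mean(0),yaw(d),yaw(e)-90,np.linalg.norm(d),np.linalg.norm(e))
a,b=C((672,348),31),C((664,496),31);print('rib',(a+b)/2,yaw(a-b),np.linalg.norm(a-b))
```

```text
corners [505.00149412 -13.97070548] -20.072816994130246 -19.98278648424518 134.80718202564898 94.53249032160802
bolts [505.47407008 -13.46324068] -20.58968601909603 -20.476151295206236 116.31280970652432 73.8153243104955
posts [504.68969171 -14.16150439] -19.664701694255747 -20.93451735794916 51.30514445743262 71.48730199681748
plate [500.63654467 216.57244125]
cover [ 487.65547087 -235.01256496] -3.196618222877999 -1.6605474998411722 75.6348333245863 59.8907803766071
rib [ 486.81233661 -235.26716634] -1.309368262719661 52.194837742378866
```

Holder is at (505,-14) with yaw -20.3°, plate at (500.6,216.6), and cover at (487,-235) with yaw about -2°. I'll approach the plate at tool yaw 159.7°, which keeps joint 6 well inside its range.

```bash
cat >> h.py <<'E'
def plan(x,y,z,yaw,n=1,cur=None):
    s=env.state(); p=np.array(s['ee_pos']); a=s['ee_rot'][2]
    d=np.array([x,y,z])-p; dy=yaw-a
    if abs(dy)>180: dy-=np.sign(dy)*360
    for k in range(n):
        r=R.from_euler('xyz',[180,0,a+dy*k/n],degrees=True).as_matrix()
        print(np.round(r.T@d/n/1000,4),round(-np.radians(dy/n),4))
E
python3 -c "
from h import *
plan(500.6,216.6,150,159.7,4)"
```

```text
[ 0.1359 -0.1545  0.0158] -0.6146
[ 0.2001 -0.0478  0.0158] -0.6146
[0.1911 0.0763 0.0158] -0.6146
[0.1121 0.1726 0.0158] -0.6146
```

Call:
apply_moves --pt "0.0272 -0.0309 0.003 -0.123 1" --pt "0.0544 -0.0618 0.006 -0.246 1" --pt "0.0815 -0.0927 0.009 -0.369 1" --pt "0.1087 -0.1236 0.012 -0.492 1" --pt "0.1359 -0.1545 0.0158 -0.6146 1"

```text
time_s: 0.6
ee_pos: [264.6, -352.4, 197.8]
ee_rot: [-180.0, -0.0, 54.3]
force: [0.9, -0.2, 0.2]
gripper_width: 91.3
gripper_force: 0.0
```

Call:
apply_moves --pt "0.04 -0.0096 0.003 -0.123 1" --pt "0.08 -0.0191 0.006 -0.246 1" --pt "0.12 -0.0287 0.009 -0.369 1" --pt "0.16 -0.0382 0.012 -0.492 1" --pt "0.2001 -0.0478 0.0158 -0.6146 1"

```text
time_s: 1.1
ee_pos: [343.4, -162.5, 182.2]
ee_rot: [180.0, 0.0, 89.5]
force: [0.0, -0.5, -0.5]
gripper_width: 91.4
gripper_force: 0.0
```

Call:
apply_moves --pt "0.0382 0.0153 0.003 -0.123 1" --pt "0.0764 0.0305 0.006 -0.246 1" --pt "0.1147 0.0458 0.009 -0.369 1" --pt "0.1529 0.061 0.012 -0.492 1" --pt "0.1911 0.0763 0.0158 -0.6146 1"

```text
time_s: 1.6
ee_pos: [422.1, 27.8, 166.3]
ee_rot: [-180.0, 0.0, 124.8]
force: [0.4, -0.7, -0.0]
gripper_width: 91.0
gripper_force: 0.0
```

Call:
apply_moves --pt "0.0224 0.0345 0.003 -0.123 1" --pt "0.0448 0.069 0.006 -0.246 1" --pt "0.0673 0.1036 0.009 -0.369 1" --pt "0.0897 0.1381 0.012 -0.492 1" --pt "0.1121 0.1726 0.0158 -0.6146 1"

```text
time_s: 2.1
ee_pos: [500.9, 217.9, 150.2]
ee_rot: [-180.0, -0.0, 160.0]
force: [0.5, 0.0, 0.1]
gripper_width: 91.1
gripper_force: 0.0
```

```bash
python3 -c "
from h import *
plan(500.6,216.6,30,159.7)
plan(500.6,216.6,3,159.7)
s=env.state();print(s['ee_pos'],s['ee_rot'],s['qpos'],s['qvel'])"
```

```text
[-1.000e-04 -1.300e-03  1.202e-01] 0.0055
[-1.000e-04 -1.300e-03  1.472e-01] 0.0055
[500.91337559 217.85656185 150.24338531] [-1.79966114e+02 -1.66030907e-02  1.60012469e+02] [ 2.23073155e+01  1.85614206e+01  9.90200459e+01 -1.56683030e-02
  6.24536189e+01 -4.76979076e+01] [ 31.87744104  26.715418   -33.99393754  -0.26696116   6.73219679
 -37.61522672]
```

Call:
apply_moves --pt "0 -0.001 0.04 0.0055 1" --pt "0 -0.001 0.08 0.0055 1" --pt "0 -0.001 0.11 0.0055 1" --pt "0 -0.001 0.11 0.0055 1"

```text
time_s: 2.5
ee_pos: [496.9, 213.9, 36.6]
ee_rot: [-179.6, -0.4, 159.4]
force: [-0.1, -0.8, -1.3]
gripper_width: 91.2
gripper_force: 0.0
```

```bash
python3 -c "
from h import *
a=cams.grab_frame('top')[195:295,125:225]; b=cams.grab_frame('side')[230:330,235:335]
cv2.imwrite('pics/p1.png',cv2.resize(np.hstack([a,b]),None,fx=4,fy=4,interpolation=cv2.INTER_CUBIC))
s=env.state();print(s['ee_pos'],s['ee_rot'])
c=np.array([500.6,216.6,11])
for n in('top','side'): print(n,proj(n,c),proj(n,s['ee_pos']))
plan(500.6,216.6,3,159.7)"
```

```text
[500.48970075 215.25006097  40.83871155] [-1.79971076e+02 -2.44353243e-02  1.59379219e+02]
top [174.90196721 249.09915641] [172.8288829  247.08780136]
side [284.2646366  283.77268744] [284.79437925 271.6937396 ]
[0.0004 0.0013 0.0378] -0.0056
```

View pics/p1.png

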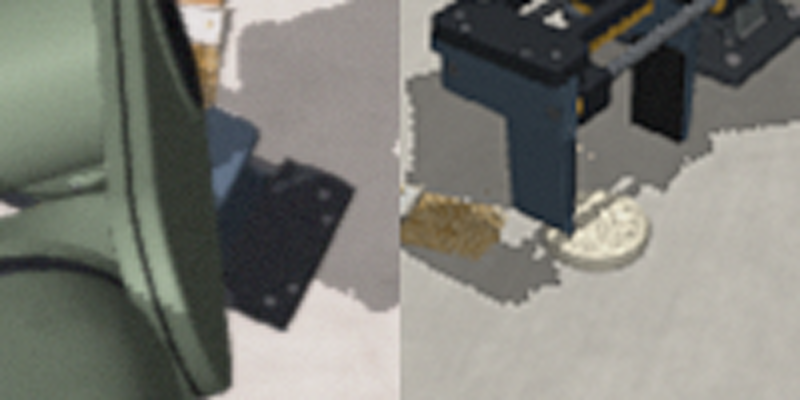

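The side view shows the near finger's tip edge from (515,205) to (575,235) and the plate's right edge at (648,228) and lower edge at about (600,270). The arm hides the plate in the top view. I'll check for bias between the side camera and the robot.

```bash
python3 -c "
from h import *
im=cv2.imread('pics/side0.png')[270:305,262:306]
cv2.imwrite('pics/s1.png',cv2.resize(np.hstack([im,cv2.imread('pics/side0.png')[205:240,262:306]*0]),None,fx=1,fy=1))
hsv=cv2.cvtColor(im,cv2.COLOR_BGR2LAB); 
bm=(hsv[:,:,2].astype(int)-128>6).astype('uint8'); n,l,st,ce=cv2.connectedComponentsWithStats(bm)
print(st,ce+[262,270])
t=np.linspace(0,2*np.pi,200)
pts=lambda z:np.array([proj('side',(500.6+28*np.cos(a),216.6+28*np.sin(a),z)) for a in t])
for z in(0,11):q=pts(z);print(z,q.min(0),q.max(0))
s=env.state(); r=R.from_euler('xyz',s['ee_rot'],degrees=True).as_matrix()
for y in(45.6,59):
  for x in(-16,16):
    for sg in (1,-1):
      p=proj('side',r@[x,sg*y,0]+s['ee_pos']); print(x,sg*y,(p-[235,230])*4+[401.5,1.5])
"
```

```text
[[   0    0   44   35 1122]
 [   9    7   27   21  417]
 [   0   14    1    1    1]] [[283.40819964 287.11675579]
 [283.79856115 286.69304556]
 [262.         284.        ]]
0 [270.85105924 279.88245424] [297.4470648  296.61940101]
11 [270.88065707 275.73495613] [297.63434523 292.31419388]
-16 45.6 [520.84395126 199.23365606]
-16 -45.6 [626.75666262 118.25867177]
16 45.6 [571.78414918 223.68854389]
16 -45.6 [675.74864815 139.16308758]
-16 59 [503.75441126 212.29937041]
-16 -59 [640.94293328 107.41263611]
16 59 [554.97622549 237.35376071]
16 -59 [689.64749261 127.86301706]
```

Biases are within a couple of mm. I'll centre the plate with a light pinch from a rotated angle (clear of the brush), then grip it at the placing angle.

Call:
apply_moves --pt "0.0004 0.0013 0 -0.149 1" --pt "0.0004 0.0013 0 -0.298 1" --pt "0.0004 0.0013 0 -0.447 1" --pt "0.0004 0.0013 0 -0.596 1" --pt "0.0004 0.0013 0 -0.745 1"

```text
time_s: 3.1
ee_pos: [502.2, 217.1, 43.4]
ee_rot: [-180.0, 0.3, -157.6]
force: [0.1, -0.2, -0.5]
gripper_width: 91.0
gripper_force: 0.0
```

Call:
apply_moves --pt "0 0 0 -0.149 1" --pt "0 0 0 -0.3 1" --pt "0 0 0.015 -0.3 1" --pt "0 0 0.03 -0.3 1" --pt "0 0 0.037 -0.3 1"

```text
time_s: 3.6
ee_pos: [501.5, 216.9, 5.0]
ee_rot: [-180.0, 0.2, -140.8]
force: [-0.3, -0.5, -0.0]
gripper_width: 91.5
gripper_force: 0.0
```

Call:
apply_moves --pt "0 0 0 0 0.0" --pt "0 0 0 0 0.0" --pt "0 0 0 0 0.0" --pt "0 0 0 0 0.0" --pt "0 0 0 0 0.0" --grip_force 8

```text
time_s: 4.1
ee_pos: [500.8, 216.7, 4.2]
ee_rot: [-180.0, 0.0, -140.7]
force: [-1.6, -0.7, 2.3]
gripper_width: 55.6
gripper_force: 8.0
```

Call:
apply_moves --pt "0 0 0 0 1" --pt "0 0 0 0 1" --pt "0 0 0 0 1" --pt "0 0 0 0 1" --pt "0 0 0 0.145 1"

```text
time_s: 4.6
ee_pos: [500.4, 216.5, 3.6]
ee_rot: [-180.0, -0.0, -149.3]
force: [-0.7, 0.4, 0.0]
gripper_width: 90.4
gripper_force: 0.0
```

Call:
apply_moves --pt "0 0 0 0.149 1" --pt "0 0 0 0.298 1" --pt "0 0 0 0.447 1" --pt "0 0 0 0.596 1" --pt "0 0 0 0.745 1"

```text
time_s: 5.1
ee_pos: [500.4, 216.5, 3.6]
ee_rot: [-180.0, -0.0, 167.9]
force: [0.8, -0.1, 0.3]
gripper_width: 91.0
gripper_force: 0.0
```

Call:
apply_moves --pt "0 0 0.001 0.145 1" --pt "0 0 0.001 0.145 0.8" --pt "0 0 0.001 0.145 0.0" --pt "0 0 0.001 0.145 0.0" --pt "0 0 0.001 0.145 0.0" --grip_force 15

```text
time_s: 5.6
ee_pos: [500.5, 216.6, 2.7]
ee_rot: [-180.0, 0.0, 160.0]
force: [-0.7, -0.2, 0.4]
gripper_width: 62.1
gripper_force: 0.0
```

Call:
apply_moves --pt "0 0 0 0 0.0" --pt "0 0 0 0 0.0"

```text
time_s: 5.8
ee_pos: [500.5, 216.6, 2.7]
ee_rot: [180.0, 0.0, 160.0]
force: [-0.0, 0.4, -0.4]
gripper_width: 55.6
gripper_force: 15.0
```

Call:
apply_moves --pt "0 0 -0.02 0 0.0" --pt "0 0 -0.05 0 0.0" --pt "0 0 -0.09 0 0.0" --pt "0 0 -0.1 0 0.0" --pt "0 0 -0.1 0 0.0"

```text
time_s: 6.3
ee_pos: [501.5, 217.0, 104.4]
ee_rot: [179.8, 0.2, 160.0]
force: [0.0, -0.5, -1.5]
gripper_width: 55.7
gripper_force: 15.0
```

```bash
python3 -c "
from h import *
s=env.state();print(s['ee_pos'],s['ee_rot'],s['gripper_width'],s['qvel'])
plan(505,-14,105,159.7)"
```

```text
[501.52052922 217.0118298  104.43210574] [1.79845475e+02 1.77733750e-01 1.59961366e+02] 55.69707644584076 [-0.08748357  2.31261628  3.10323135  0.01585561 -0.92055271  0.06897807]
[-0.0824 -0.2158 -0.0006] 0.0046
```

Call:
apply_moves --pt "-0.0165 -0.0432 0 0.0046 0" --pt "-0.033 -0.0863 0 0.0046 0" --pt "-0.0494 -0.1295 0 0.0046 0" --pt "-0.0659 -0.1726 0 0.0046 0" --pt "-0.0824 -0.2158 0 0.0046 0"

```text
time_s: 6.8
ee_pos: [502.3, -16.0, 100.8]
ee_rot: [-179.9, -0.2, 159.7]
force: [2.0, -0.6, -0.4]
gripper_width: 55.5
gripper_force: 15.0
```

Call:
apply_moves --pt "0 0 0.03 0 0" --pt "0 0 0.055 0 0" --pt "0 0 0.055 0 0" --pt "0 0 0.055 0 0"

```text
time_s: 7.2
ee_pos: [503.0, -14.3, 46.7]
ee_rot: [-179.9, -0.2, 159.7]
force: [-0.0, 0.2, -0.2]
gripper_width: 55.7
gripper_force: 15.0
```

```bash
python3 -c "
from h import *
a=cams.grab_frame('top')[205:305,230:330]; b=cams.grab_frame('side')[170:270,255:355]
cv2.imwrite('pics/p2.png',cv2.resize(np.hstack([a,b]),None,fx=4,fy=4,interpolation=cv2.INTER_CUBIC))
s=env.state();print(s['ee_pos'],s['ee_rot'])
plan(505,-14,15,159.7)"
```

```text
[504.46325151 -14.09999803  48.25687766] [1.79989332e+02 5.73443418e-02 1.59731583e+02]
[-0.0005  0.0003  0.0333] 0.0006
```

View pics/p2.png

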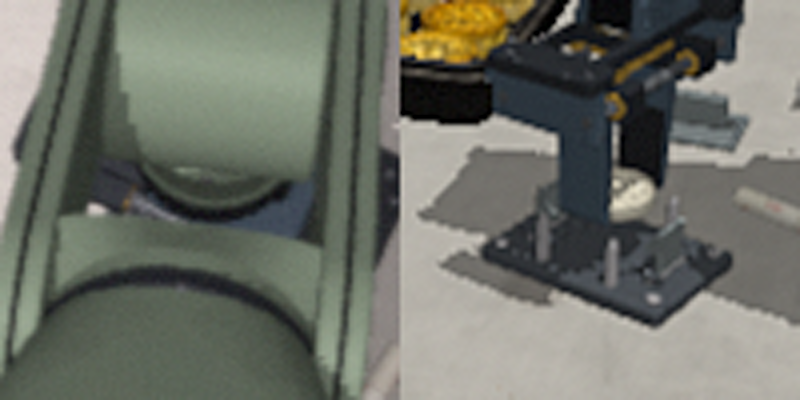

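Side view: the plate is held with its right edge at (657,190). The near posts stand at (543,195–258) and (612,240–285). Holder base corners are at (483,250), (655,326) and (735,262), and the near finger's tip edge runs from (558,212) to (608,225). Next I'll compare these with the model's predictions.

```bash
cat >> h.py <<'E'
def hw(p,H=(505,-14,-20.3)):
    return R.from_euler('z',H[2],degrees=True).apply(p)+[H[0],H[1],0]
E
python3 -c "
from h import *
f=lambda p:np.round((proj('side',p)-[255,170])*4+[401.5,1.5],1)
for x in(-26,26): print('post',x,f(hw((x,36,44))),f(hw((x,36,12))))
for c in[(68,48),(-68,48),(-68,-48)]: print('corner',c,f(hw((*c,0))),f(hw((*c,12))))
s=env.state(); r=R.from_euler('xyz',s['ee_rot'],degrees=True).as_matrix();e=s['ee_pos']
for sg in(1,-1):
  for w in (28,34,41): print(sg*w,*[f(r@[x,sg*w,0]+e) for x in(-16,16)])
t=np.linspace(0,6.28,300)
q=np.array([f(e+[28*np.cos(a),28*np.sin(a),z-2.7]) for a in t for z in(0,11)]);print('plate',q.min(0),q.max(0))
im=cv2.imread('pics/p2.png')
a=im[140:340,480:740];cv2.imwrite('pics/p3.png',cv2.resize(a,None,fx=3,fy=3,interpolation=cv2.INTER_CUBIC))
"
```

```text
post -26 [614.3 235.2] [611.9 279.8]
post 26 [545.4 210.2] [544. 254.]
corner (68, 48) [480.5 257.2] [480.7 241.2]
corner (-68, 48) [658.  326.8] [659.2 310.1]
corner (-68, -48) [734.9 263.6] [736.4 247.7]
28 [566.7 204.3] [609.1 219.5]
34 [561.3 207.8] [603.8 223.1]
41 [554.9 212. ] [597.5 227.5]
-28 [614.8 172.5] [656.3 186.6]
-34 [619.8 169.2] [661.1 183.2]
-41 [625.5 165.5] [666.7 179.3]
plate [568.2 163.9] [656.6 220.2]
```

View pics/p3.png

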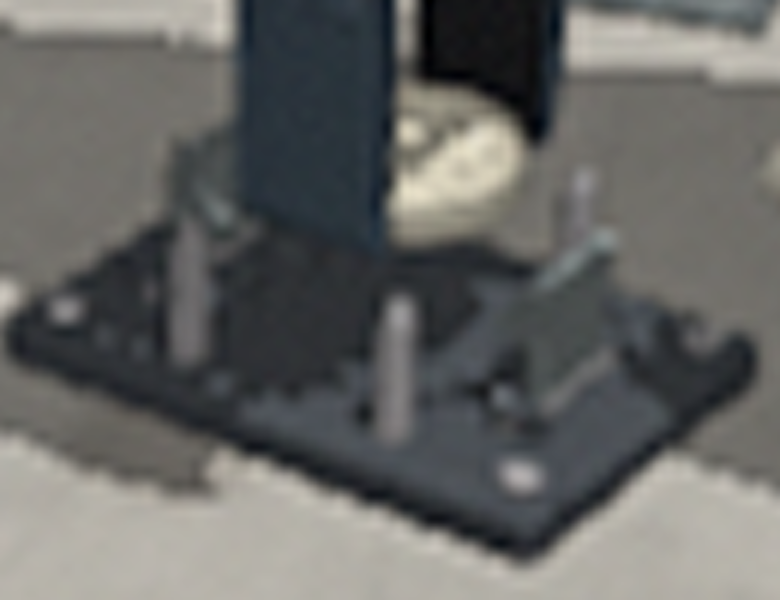

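Model and picture agree to about 1 mm, and the holder looks about 0.5 mm further toward +y. I'll lower with that correction and check the force.

Call:
apply_moves --pt "-0.0005 0.0007 0.008 0 0" --pt "-0.0005 0.0007 0.016 0 0" --pt "-0.0005 0.0007 0.024 0 0" --pt "-0.0005 0.0007 0.03 0 0" --pt "-0.0005 0.0007 0.033 0 0"

```text
time_s: 7.8
ee_pos: [504.6, -13.7, 15.3]
ee_rot: [180.0, -0.0, 159.7]
force: [-4.8, 2.3, 19.4]
gripper_width: 55.6
gripper_force: 15.0
```

Call:
apply_moves --pt "0 0 0 0 0" --pt "0 0 0 0 0" --pt "0 0 0 0 0"

```text
time_s: 8.1
ee_pos: [504.6, -13.7, 15.4]
ee_rot: [180.0, 0.0, 159.7]
force: [-2.4, 2.2, 9.4]
gripper_width: 55.2
gripper_force: 15.0
```

Call:
apply_moves --pt "0 0 0 0 1" --pt "0 0 0 0 1" --pt "0 0 0 0 1" --pt "0 0 0 0 1"

```text
time_s: 8.5
ee_pos: [504.5, -13.9, 14.5]
ee_rot: [-180.0, -0.0, 159.7]
force: [0.3, -0.1, 0.1]
gripper_width: 84.9
gripper_force: 0.0
```

Call:
apply_moves --pt "0 0 -0.02 0 1" --pt "0 0 -0.05 0 1" --pt "0 0 -0.1 0 1" --pt "0 0 -0.13 0 1" --pt "0 0 -0.13 0 1"

```text
time_s: 9.0
ee_pos: [507.7, -14.1, 149.1]
ee_rot: [179.8, 0.5, 159.7]
force: [-0.7, -0.5, -0.8]
gripper_width: 91.1
gripper_force: 0.0
```

```bash
python3 -c "
from h import *
b=cams.grab_frame('side')[205:255,275:340]
cv2.imwrite('pics/p4.png',cv2.resize(b,None,fx=10,fy=10,interpolation=cv2.INTER_CUBIC))
f=lambda p:np.round((proj('side',p)-[275,205])*10+[4.5,4.5],1)
t=np.linspace(0,6.28,300)
for z in (12,17,23,28):
  q=np.array([f(hw((28*np.cos(a),28*np.sin(a),z))) for a in t]);print('plate',z,q.min(0),q.max(0))
for x in(-26,26): print('post',x,f(hw((x,36,44))),f(hw((x,36,12))))
s=env.state();print(s['ee_pos'],s['ee_rot'],s['force'])"
```

```text
plate 12 [214.6 209.5] [429.9 316.9]
plate 17 [215.3 193. ] [431.  299.8]
plate 23 [216.  173.2] [432.4 279.3]
plate 28 [216.7 156.6] [433.5 262.1]
post -26 [336.6 238.9] [330.4 350.3]
post 26 [164.3 176.3] [160.8 285.7]
[505.89471411 -14.0025611  146.58190859] [179.92318144   0.26540315 159.68575989] [ 0.45114108  0.46823042 -0.98538096]
```

View pics/p4.png

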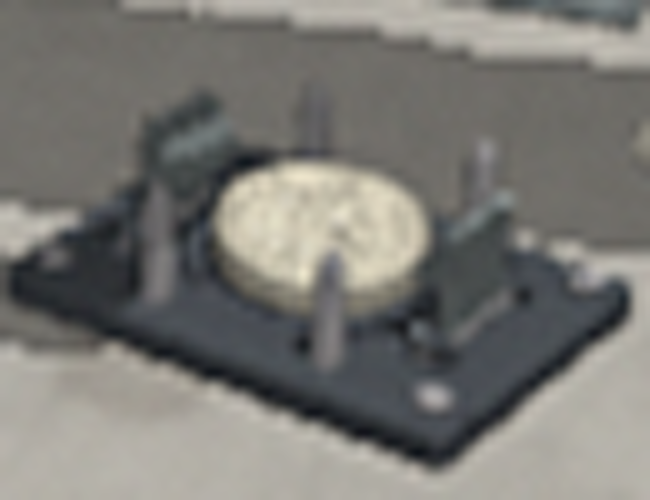

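The plate is in the seat region. Its top edge is at row 157, against about 183 predicted when seated, so it may be tilted or sitting on the rim. I'll move over to the cover so the top camera has a clear view, then measure with both cameras.

Call:
apply_moves --pt "-0.0118 -0.0428 0 -0.064 1" --pt "-0.0236 -0.0856 0 -0.128 1" --pt "-0.0354 -0.1284 0 -0.192 1" --pt "-0.0472 -0.1712 0 -0.255 1" --pt "-0.059 -0.214 0 -0.319 1"

```text
time_s: 9.55
ee_pos: [484.2, -236.2, 142.7]
ee_rot: [179.9, -0.2, 178.1]
force: [0.7, 0.1, -0.1]
gripper_width: 91.3
gripper_force: 0.0
```

```bash
python3 -c "
from h import *
from scipy.optimize import minimize
T=cams.grab_frame('top');S=cams.grab_frame('side');cv2.imwrite('pics/top5.png',T);cv2.imwrite('pics/side5.png',S)
a=cv2.resize(T[230:280,255:310],None,fx=7,fy=7,interpolation=cv2.INTER_CUBIC)
b=cv2.resize(S[210:260,280:335],None,fx=7,fy=7,interpolation=cv2.INTER_CUBIC)
cv2.imwrite('pics/p5.png',np.hstack([a,b]))
for n,im,(x0,y0,w,h) in(('top',T,(255,230,55,50)),('side',S,(290,215,40,30))):
  c=im[y0:y0+h,x0:x0+w].astype(int); m=((c[:,:,2]-c[:,:,0]>12)&(c[:,:,2]>90)).astype('uint8')
  k,l,st,ce=cv2.connectedComponentsWithStats(m); i=1+np.argmax(st[1:,4]); print(n,st[i]+[x0,y0,0,0,0],ce[i]+[x0,y0])
  t=np.linspace(0,6.28,200)
  for dz in(0,5):
    q=np.array([proj(n,hw((28*np.cos(a),28*np.sin(a),z+dz))) for a in t for z in(12,23)]).astype('float32')
    hull=cv2.convexHull(q)[:,0];M=cv2.moments(hull);print(dz,'bbox',q.min(0),q.max(0),'c',M['m10']/M['m00'],M['m01']/M['m00'],'area',M['m00'])
s=env.state();print(s['ee_pos'],s['ee_rot'])
plan(487,-235,100,178)
"
```

```text
top [270 242  27  26 540] [282.72222222 254.16481481]
0 bbox [268.60898 241.15556] [294.87625 267.84488] c 281.73311765280624 254.48255678806018 area 552.3069485262968
5 bbox [268.56302 240.77336] [294.94327 267.57654] c 281.7435715121158 254.15712881605242 area 557.0559078592341
side [297 221  21  15 240] [306.8125 227.525 ]
0 bbox [296.0098  221.87181] [317.78864 236.23767] c 306.8740976463581 229.0418527129534 area 260.1113968559075
5 bbox [296.07526 220.2123 ] [317.90213 234.53493] c 306.9634588551698 227.3606483620767 area 260.01493935496546
[ 484.3696288  -239.31990696  142.63737602] [-1.79958571e+02 -1.49813430e-01  1.77712639e+02]
[-0.0025  0.0044  0.0426] -0.005
```

View pics/p5.png

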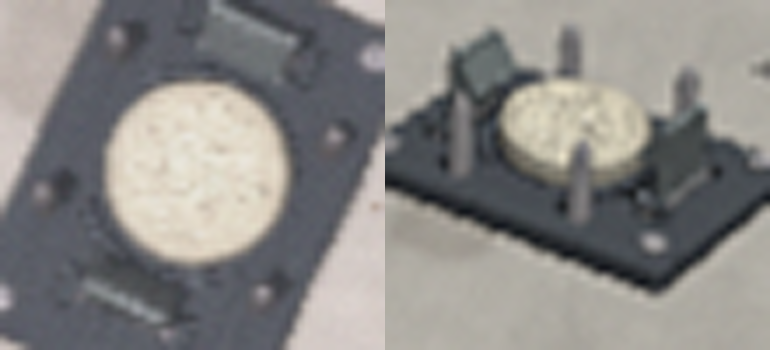

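The top view has the plate centred near (197,172) while the posts centre on (192,162). That puts the plate about 2.7 mm too far toward -y, and in the side view it sits high, so it's resting on the rim. So the top camera reads about 2.7 mm low in y relative to the robot, and the holder's true y is about -11.2. I'll go back, pinch lightly and shift it.

```bash
python3 -c "
from h import *
plan(504.6,-13.8,120,159.7)
s=env.state();print(s['ee_pos'],s['ee_rot'])"
```

```text
[-0.0112  0.2261  0.0226] 0.3144
[ 484.3696288  -239.31990696  142.63737602] [-1.79958571e+02 -1.49813430e-01  1.77712639e+02]
```

Call:
apply_moves --pt "-0.0022 0.0452 0.004 0.063 1" --pt "-0.0045 0.0904 0.009 0.126 1" --pt "-0.0067 0.1357 0.0135 0.189 1" --pt "-0.009 0.1809 0.018 0.252 1" --pt "-0.0112 0.2261 0.0226 0.3144 1"

```text
time_s: 10.15
ee_pos: [503.4, -7.1, 120.3]
ee_rot: [-180.0, -0.2, 159.8]
force: [1.0, -0.4, -0.0]
gripper_width: 91.1
gripper_force: 0.0
```

Call:
apply_moves --pt "0 0 0 0 1" --pt "0 0 0 0 1"

```text
time_s: 10.35
ee_pos: [503.7, -8.3, 120.8]
ee_rot: [-179.9, -0.2, 160.1]
force: [0.3, -0.5, -0.1]
gripper_width: 91.1
gripper_force: 0.0
```

```bash
python3 -c "
from h import *
plan(504.6,-13.8,16,159.7)"
```

```text
[-0.0027 -0.0049  0.1048] 0.0078
```

Call:
apply_moves --pt "-0.0027 -0.0049 0.03 0.0078 1" --pt "-0.0027 -0.0049 0.06 0.0078 1" --pt "-0.0027 -0.0049 0.06 0.0078 1" --pt "-0.0027 -0.0049 0.06 0.0078 1"

```text
time_s: 10.75
ee_pos: [505.4, -16.0, 62.0]
ee_rot: [-180.0, -0.1, 159.4]
force: [1.0, 0.6, -0.5]
gripper_width: 90.8
gripper_force: 0.0
```

```bash
python3 -c "
from h import *
s=env.state();print(s['ee_pos'],s['ee_rot'])
plan(504.6,-13.8,16,159.7)"
```

```text
[505.37357789 -16.04195127  61.97742777] [-1.79962855e+02 -7.72290144e-02  1.59419964e+02]
[0.0015 0.0018 0.046 ] -0.0049
```

Call:
apply_moves --pt "0.0013 0.001 0.02 0 1" --pt "0.0013 0.001 0.02 0 1" --pt "0.0013 0.001 0.02 0 1" --pt "0.0013 0.001 0.02 0 1" --pt "0.0013 0.001 0.02 0 1"

```text
time_s: 11.25
ee_pos: [505.6, -13.8, 43.2]
ee_rot: [180.0, 0.1, 159.5]
force: [0.6, -0.2, 1.4]
gripper_width: 91.4
gripper_force: 0.0
```

```bash
python3 -c "
from h import *
s=env.state();print(s['ee_pos'],s['ee_rot'])
plan(504.6,-13.8,16,159.7)"
```

```text
[505.635492   -13.78900573  43.2227932 ] [1.79969683e+02 1.18454332e-01 1.59502145e+02]
[ 0.001  -0.0004  0.0272] -0.0035
```

Call:
apply_moves --pt "0.001 0 0.014 0 1" --pt "0.001 0 0.026 0 1" --pt "0.001 0 0.026 0 1" --pt "0.001 0 0.026 0 0.3" --pt "0.001 0 0.026 0 0" --grip_force 4

```text
time_s: 11.75
ee_pos: [504.4, -13.3, 16.5]
ee_rot: [180.0, 0.0, 159.5]
force: [0.7, -0.2, 0.3]
gripper_width: 78.0
gripper_force: 0.0
```

Call:
apply_moves --pt "0 0 0 0 0" --pt "0 0 0 0 0" --pt "0 0 0 0 0" --pt "0 0 0 0 0"

```text
time_s: 12.15
ee_pos: [504.1, -13.3, 16.3]
ee_rot: [180.0, 0.0, 159.5]
force: [0.2, 0.5, 1.2]
gripper_width: 56.4
gripper_force: 4.0
```

Call:
apply_moves --pt "0.0005 0.0013 0 0 0" --pt "0.001 0.0026 0 0 0" --pt "0.001 0.0026 0 0 0" --pt "0.001 0.0026 0 0 0"

```text
time_s: 12.55
ee_pos: [503.8, -10.4, 16.1]
ee_rot: [-180.0, -0.0, 159.5]
force: [-0.4, 1.2, -0.5]
gripper_width: 56.0
gripper_force: 4.0
```

Call:
apply_moves --pt "-0.0008 -0.0004 0 0 0" --pt "-0.0008 -0.0004 0.001 0 0" --pt "-0.0008 -0.0004 0.001 0 0"

```text
time_s: 12.85
ee_pos: [504.8, -11.3, 15.2]
ee_rot: [-180.0, 0.0, 159.5]
force: [0.0, 0.1, 0.9]
gripper_width: 56.2
gripper_force: 4.0
```

Call:
apply_moves --pt "0 0 0 0 1" --pt "0 0 0 0 1" --pt "0 0 0 0 1" --pt "0 0 0 0 1"

```text
time_s: 13.25
ee_pos: [504.5, -11.2, 15.1]
ee_rot: [-180.0, -0.0, 159.5]
force: [0.3, -0.5, 1.0]
gripper_width: 85.6
gripper_force: 0.0
```

Call:
apply_moves --pt "0 0 -0.03 0 1" --pt "0 0 -0.08 0 1" --pt "0 0 -0.13 0 1" --pt "0 0 -0.13 0 1" --pt "0 0 -0.13 0 1"

```text
time_s: 13.75
ee_pos: [505.0, -11.2, 146.2]
ee_rot: [180.0, 0.2, 159.5]
force: [-0.0, -0.7, -1.9]
gripper_width: 91.1
gripper_force: 0.0
```

Call:
apply_moves --pt "-0.0118 -0.0428 0 -0.064 1" --pt "-0.0236 -0.0856 0 -0.128 1" --pt "-0.0354 -0.1284 0 -0.192 1" --pt "-0.0472 -0.1712 0 -0.255 1" --pt "-0.06 -0.214 0 -0.319 1"

```text
time_s: 14.25
ee_pos: [484.1, -233.6, 142.9]
ee_rot: [179.9, -0.2, 177.9]
force: [1.3, 0.3, -0.2]
gripper_width: 91.1
gripper_force: 0.0
```

```bash
python3 -c "
from h import *
T=cams.grab_frame('top');S=cams.grab_frame('side');cv2.imwrite('pics/top6.png',T);cv2.imwrite('pics/side6.png',S)
a=cv2.resize(T[230:280,255:310],None,fx=7,fy=7,interpolation=cv2.INTER_CUBIC)
b=cv2.resize(S[210:260,280:335],None,fx=7,fy=7,interpolation=cv2.INTER_CUBIC)
cv2.imwrite('pics/p6.png',np.hstack([a,b]))
for n,im,(x0,y0,w,h) in(('top',T,(255,230,55,50)),('side',S,(290,215,40,30))):
  c=im[y0:y0+h,x0:x0+w].astype(int); m=((c[:,:,2]-c[:,:,0]>12)&(c[:,:,2]>90)).astype('uint8')
  k,l,st,ce=cv2.connectedComponentsWithStats(m); i=1+np.argmax(st[1:,4]); print(n,st[i]+[x0,y0,0,0,0],ce[i]+[x0,y0])
s=env.state();print(s['ee_pos'],s['ee_rot'],s['qvel'].round(1))
plan(487,-235,100,178)
"
```

```text
top [269 241  27  26 541] [281.94824399 253.82255083]
side [296 223  21  14 212] [306.05188679 228.78773585]
[ 484.39349929 -236.82451733  142.88864771] [-1.79969354e+02 -1.74455012e-01  1.77528865e+02] [ 4.  -1.   2.3  3.5  1.4  4.9]
[-0.0025  0.0019  0.0429] -0.0082
```

View pics/p6.png

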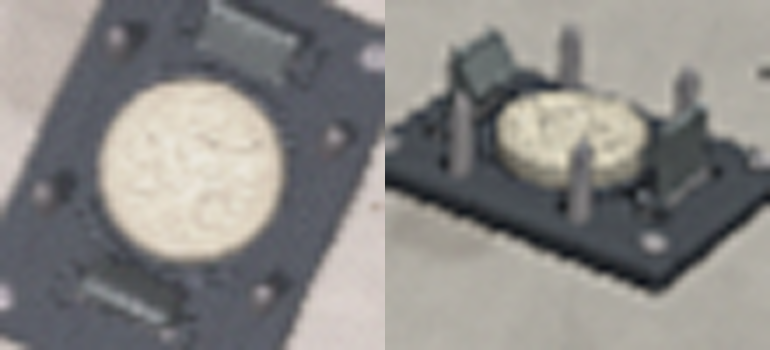

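Plate now centred within about 1.5 mm and dropped about 3 mm in the side view (top edge row 223, base at 236), so it's seated. Next is the cover: settle above it, then descend.

Call:
apply_moves --pt "-0.0025 0.002 0.03 -0.006 1" --pt "-0.0025 0.002 0.06 -0.006 1" --pt "-0.0025 0.002 0.08 -0.006 1" --pt "-0.0025 0.002 0.08 -0.006 1" --pt "-0.0025 0.002 0.08 -0.006 1"

```text
time_s: 14.85
ee_pos: [487.8, -229.9, 64.3]
ee_rot: [179.9, -0.1, 178.1]
force: [0.5, 0.6, 0.6]
gripper_width: 91.0
gripper_force: 0.0
```

Call:
apply_moves --pt "0 0 0 0 1" --pt "0 0 0 0 1" --pt "0 0 0 0 1"

```text
time_s: 15.15
ee_pos: [488.8, -230.9, 66.1]
ee_rot: [-180.0, 0.1, 178.1]
force: [0.6, 0.1, -0.0]
gripper_width: 91.1
gripper_force: 0.0
```

```bash
python3 -c "
from h import *
s=env.state();print(s['ee_pos'],s['ee_rot'])
plan(486.8,-232.8,8,178)"
```

```text
[ 488.84712472 -230.87848554   66.06218144] [-1.79954191e+02  9.37645183e-02  1.78127840e+02]
[ 0.002  -0.002   0.0581] 0.0022
```

Call:
apply_moves --pt "0.002 -0.002 0.02 0.002 1" --pt "0.002 -0.002 0.04 0.002 1" --pt "0.002 -0.002 0.05 0.002 1" --pt "0.002 -0.002 0.05 0.002 1" --pt "0.002 -0.002 0.05 0.002 1"

```text
time_s: 15.65
ee_pos: [486.8, -232.9, 15.7]
ee_rot: [-180.0, 0.0, 178.0]
force: [0.4, 0.3, -0.6]
gripper_width: 91.3
gripper_force: 0.0
```

Call:
apply_moves --pt "0 0 0 0 1" --pt "0 0 0 0 1"

```text
time_s: 15.85
ee_pos: [486.9, -233.0, 16.0]
ee_rot: [-180.0, 0.1, 178.0]
force: [-1.2, 0.2, 0.7]
gripper_width: 91.2
gripper_force: 0.0
```

```bash
python3 -c "
from h import *
s=env.state();print(s['ee_pos'],s['ee_rot'])
plan(486.8,-232.8,8,178)"
```

```text
[ 486.90067886 -232.96395375   15.98745512] [-1.79953945e+02  9.11649246e-02  1.78010527e+02]
[0.0001 0.0002 0.008 ] 0.0002
```

Call:
apply_moves --pt "0 0 0.004 0 1" --pt "0 0 0.008 0 1" --pt "0 0 0.008 0 0.3" --pt "0 0 0.008 0 -0.3" --pt "0 0 0.008 0 -1" --grip_force 8

```text
time_s: 16.35
ee_pos: [486.3, -232.7, 7.1]
ee_rot: [-180.0, 0.0, 178.0]
force: [-0.3, -0.5, 0.2]
gripper_width: 70.5
gripper_force: 0.0
```

Call:
apply_moves --pt "0 0 0 0 -1" --pt "0 0 0 0 -1" --pt "0 0 0 0 -1" --pt "0 0 0 0 -1" --pt "0 0 0 0 -1"

```text
time_s: 16.85
ee_pos: [486.3, -232.7, 7.2]
ee_rot: [-180.0, 0.0, 178.0]
force: [-0.0, 0.3, 0.0]
gripper_width: 30.1
gripper_force: 0.0
```

Call:
apply_moves --pt "0 0 0 0 -1" --pt "0 0 0 0 -1" --pt "0 0 0 0 -1" --pt "0 0 0 0 -1" --grip_force 45

```text
time_s: 17.25
ee_pos: [486.3, -232.7, 7.1]
ee_rot: [-180.0, -0.0, 178.0]
force: [0.1, -0.4, 0.4]
gripper_width: 11.5
gripper_force: 45.0
```

Call:
apply_moves --pt "0 0 -0.015 0 -1" --pt "0 0 -0.04 0 -1" --pt "0 0 -0.08 0 -1" --pt "0 0 -0.1 0 -1" --pt "0 0 -0.1 0 -1"

```text
time_s: 17.75
ee_pos: [488.2, -233.6, 110.1]
ee_rot: [-179.8, 0.4, 178.0]
force: [0.1, 0.1, -1.2]
gripper_width: 11.7
gripper_force: 45.0
```

Call:
apply_moves --pt "0 0 0 0 -1" --pt "0 0 0 0 -1"

```text
time_s: 17.95
ee_pos: [485.2, -232.1, 105.5]
ee_rot: [179.9, -0.2, 178.0]
force: [-0.2, 0.0, -0.3]
gripper_width: 11.8
gripper_force: 45.0
```

```bash
python3 -c "
from h import *
s=env.state();print(s['ee_pos'],s['ee_rot'],s['gripper_width'])
plan(504.7,-11.2,105,159.7)"
```

```text
[ 485.15141014 -232.07435952  105.52319988] [ 1.79922155e+02 -1.75467103e-01  1.78015035e+02] 11.794572496026388
[-0.0119  0.2214  0.0005] 0.3197
```

Call:
apply_moves --pt "-0.0022 0.0444 0 0.064 -1" --pt "-0.0044 0.0888 0 0.128 -1" --pt "-0.0066 0.1332 0 0.192 -1" --pt "-0.0088 0.1776 0 0.256 -1" --pt "-0.0109 0.222 0 0.3197 -1"

```text
time_s: 18.45
ee_pos: [503.8, -9.5, 105.5]
ee_rot: [-179.9, -0.2, 159.5]
force: [0.6, -0.9, 0.2]
gripper_width: 11.7
gripper_force: 45.0
```

Call:
apply_moves --pt "0 0 0.02 0 -1" --pt "0 0 0.04 0 -1" --pt "0 0 0.04 0 -1" --pt "0 0 0.04 0 -1" --pt "0 0 0.04 0 -1"

```text
time_s: 18.95
ee_pos: [505.3, -11.5, 67.5]
ee_rot: [180.0, 0.0, 159.7]
force: [1.1, -0.4, -1.5]
gripper_width: 11.2
gripper_force: 45.0
```

Call:
apply_moves --pt "0 0 0 0 -1" --pt "0 0 0 0 -1" --pt "0 0 0 0 -1" --pt "0 0 0 0 -1"

```text
time_s: 19.35
ee_pos: [505.0, -11.3, 67.4]
ee_rot: [180.0, 0.0, 159.7]
force: [0.1, -0.0, -0.5]
gripper_width: 11.7
gripper_force: 45.0
```

```bash
python3 -c "
from h import *
S=cams.grab_frame('side');cv2.imwrite('pics/side7.png',S)
cv2.imwrite('pics/p7.png',cv2.resize(S[195:255,275:345],None,fx=10,fy=10,interpolation=cv2.INTER_CUBIC))
s=env.state();print(s['ee_pos'],s['ee_rot'],s['gripper_width'])
plan(504.7,-11.2,45,159.7)
f=lambda p:np.round((proj('side',p)-[275,195])*10+[4.5,4.5],0)
H=(504.7,-11.2,-20.3); z=s['ee_pos'][2]-7
r=R.from_euler('z',s['ee_rot'][2]-180,degrees=True).as_matrix(); e=np.array([*s['ee_pos'][:2],z])
for c in[(38,30),(-38,30),(-38,-30)]: print('cover',c,f(r@[*c,0]+e))
for x in(-26,26):
  for y in (36,-36): print('post',x,y,f(hw((x,y,44),H)),f(hw((x,y,12),H)))
for c in[(68,48),(-68,48),(-68,-48)]: print('corner',c,f(hw((*c,0),H)))
"
```

```text
[504.97256243 -11.25682499  67.33720922] [1.79997339e+02 2.43867023e-02 1.59686392e+02] 11.961937663400803
[ 0.0003 -0.      0.0223] -0.0002
cover (38, 30) [138. 202.]
cover (-38, 30) [392. 291.]
cover (-38, -30) [518. 202.]
post -26 36 [335. 344.] [329. 456.]
post -26 -36 [487. 236.] [479. 344.]
post 26 36 [163. 281.] [159. 391.]
post 26 -36 [319. 179.] [313. 285.]
corner (68, 48) [ -0. 399.]
corner (-68, 48) [445. 574.]
corner (-68, -48) [638. 415.]
```

View pics/p7.png

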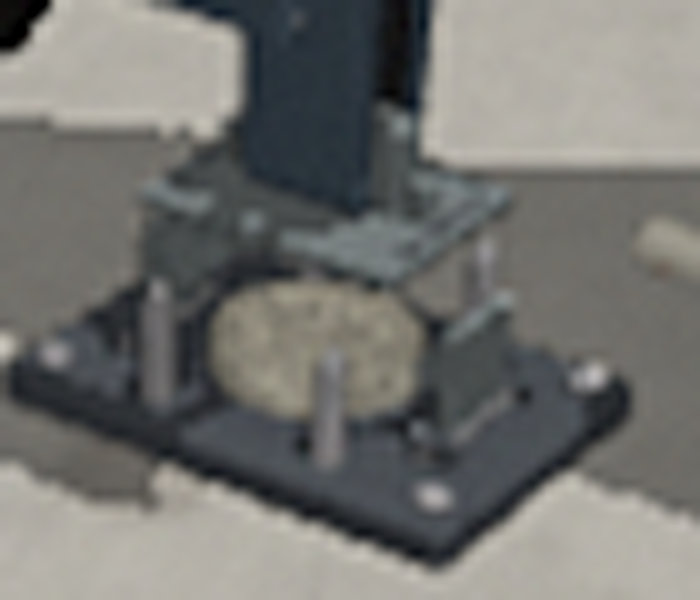

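Side view: the plate lies flat in the seat, and the cover is above it with its front corner at (395,285), in line with posts at (332,345), (157,278) and (487,238). All agree with the model (holder at about (505,-11)) to about 1 mm. I'll lower past the post tips and watch the lateral force.

Call:
apply_moves --pt "-0.0001 0.0005 0.006 0 -1" --pt "-0.0001 0.0005 0.012 0 -1" --pt "-0.0001 0.0005 0.016 0 -1" --pt "-0.0001 0.0005 0.019 0 -1" --pt "-0.0001 0.0005 0.022 0 -1" --grip_force 55

```text
time_s: 19.9
ee_pos: [505.1, -10.7, 44.7]
ee_rot: [-180.0, -0.0, 159.7]
force: [-0.1, 0.0, -1.3]
gripper_width: 11.8
gripper_force: 55.0
```

Call:
apply_moves --pt "0 0 0 0 -1" --pt "0 0 0 0 -1" --pt "0 0 0 0 -1"

```text
time_s: 20.2
ee_pos: [505.3, -10.8, 45.3]
ee_rot: [180.0, 0.0, 159.7]
force: [-0.2, 0.2, -0.3]
gripper_width: 11.8
gripper_force: 55.0
```

```bash
python3 -c "
from h import *
s=env.state();print(s['ee_pos'],s['ee_rot'],s['force'],s['torque'],s['gripper_width'])"
```

```text
[505.3368705  -10.77014775  45.31041073] [1.79996941e+02 2.69081923e-02 1.59693082e+02] [-0.2481484   0.19731933 -0.2623461 ] [ 0.09769254 -0.17381888  0.07260974] 11.845909470976789
```

No contact, and the cover is past the post tips. Pressing in stages.

Call:
apply_moves --pt "0 0 0.002 0 -1" --pt "0 0 0.004 0 -1" --pt "0 0 0.006 0 -1" --pt "0 0 0.007 0 -1" --pt "0 0 0.007 0 -1" --grip_force 60

```text
time_s: 20.7
ee_pos: [505.8, -10.7, 39.5]
ee_rot: [180.0, 0.1, 159.7]
force: [-2.4, -0.0, 10.3]
gripper_width: 11.8
gripper_force: 60.0
```

Call:
apply_moves --pt "0 0 0.002 0 -1" --pt "0 0 0.004 0 -1" --pt "0 0 0.006 0 -1" --pt "0 0 0.007 0 -1" --pt "0 0 0.007 0 -1"

```text
time_s: 21.2
ee_pos: [504.9, -10.8, 30.6]
ee_rot: [-180.0, -0.0, 159.7]
force: [0.2, 0.3, -1.0]
gripper_width: 11.8
gripper_force: 60.0
```

Call:
apply_moves --pt "0 0 0.0005 0 -1" --pt "0 0 0.001 0 -1" --pt "0 0 0.0015 0 -1" --pt "0 0 0.0015 0 -1" --pt "0 0 0.0015 0 -1"

```text
time_s: 21.7
ee_pos: [505.2, -10.8, 30.2]
ee_rot: [-180.0, 0.0, 159.7]
force: [-1.8, 0.3, 5.3]
gripper_width: 11.7
gripper_force: 60.0
```

Call:
apply_moves --pt "0 0 0.001 0 -1" --pt "0 0 0.002 0 -1" --pt "0 0 0.0025 0 -1" --pt "0 0 0.0025 0 -1" --pt "0 0 0.0025 0 -1"

```text
time_s: 22.2
ee_pos: [505.2, -10.8, 30.1]
ee_rot: [180.0, 0.1, 159.7]
force: [-6.0, 0.2, 25.9]
gripper_width: 11.5
gripper_force: 60.0
```

Call:
apply_moves --pt "0 0 0 0 -1" --pt "0 0 0 0 -1" --pt "0 0 0 0 -1" --pt "0 0 0 0 -1" --pt "0 0 0 0 -1"

```text
time_s: 22.7
ee_pos: [505.2, -10.8, 30.1]
ee_rot: [180.0, 0.1, 159.7]
force: [-7.3, 0.7, 26.7]
gripper_width: 11.6
gripper_force: 60.0
```

Firm contact at TCP z 30.1, so the underside is at 23.0 mm. I'm out of picture views, so I'll check numerically that the near clip stands where it did at rest.

```bash
python3 -c "
from h import *
S=cams.grab_frame('side');R0=cv2.imread('pics/side6.png');S7=cv2.imread('pics/side7.png')
g=lambda i:cv2.cvtColor(i,cv2.COLOR_BGR2GRAY).astype('float32')
for n,(x,y,w,h) in dict(near=(319,224,9,16),far=(289,215,8,10),base=(325,235,18,15)).items():
  for m,I in(('hover',S7),('now',S)):
    (d,r)=cv2.phaseCorrelate(g(R0)[y-3:y+h+3,x-3:x+w+3],g(I)[y-3:y+h+3,x-3:x+w+3]); print(n,m,np.round(d,2),round(r,2))
  res=cv2.matchTemplate(S[y-4:y+h+4,x-4:x+w+4],R0[y:y+h,x:x+w],cv2.TM_CCOEFF_NORMED);print(n,cv2.minMaxLoc(res))
s=env.state();print(s['time_s'],s['ee_pos'],s['force'])"
```

```text
near hover [0.51 0.81] 0.68
near now [0.44 0.25] 0.76
near (0.010865557938814163, 0.7707588076591492, (3, 8), (4, 4))
far hover [0.46 0.32] 1.05
far now [-0.12 -0.37] 0.81
far (-0.4473188519477844, 0.8069362044334412, (4, 8), (4, 3))
base hover [-0.55  0.08] 0.65
base now [0.22 0.02] 0.58
base (0.3068857491016388, 0.8513112664222717, (0, 0), (0, 7))
22.75 [505.27219657 -10.80018845  30.11797343] [-6.72930197  0.21353495 24.85117573]
```

```bash
python3 -c "
from workcell import env
print(env.job_done())"
```

```text
the job is handed in; nothing more can be done
None
```

I handed the job in at about 23 s. The plate is seated and let go, and the cover is snapped under both clips and still pressed on with about 25 N; no verdict came back, and the clips were checked only numerically in the side camera image.

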